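Index the marking table to the round tag

ROBOT

A 6-joint arm with a two-finger parallel gripper is mounted at the origin on the work surface. World frame = base frame: x ahead of the robot, y to its left, z up, the work surface at z = 0. Lengths are in m, angles in rad, forces in N, time in s.
With the tool pointing down it reaches from about 0.325 to 0.9 m from the base axis. Payload 6.1 kg.
Tool frame: the origin (TCP) lies at the very end of the fingers, on their centre line; the grasp point (between the pads) lies 19 mm behind it (bot.grip_depth is the z of the grasp point in the tool frame, in m); z points along the fingers, y is the line along which they close (so a half turn about z gives the same grasp; the last joint's range is limited). The gripper opens to 85 mm and grips with 20 to 120 N. Pads are 22 mm wide; open, the fingers measure 114 mm over their backs; the gripper's body (76 mm by 85 mm) begins 54 mm behind the grasp point. The pads swing forward as they close: fully open they stand 13 mm farther back than shut.
Start: joints at [1.127, 0.22, 1.526, -0, 1.395, -0.126], TCP at [0.195, 0.594, 0.231] pointing down, gripper open.
Joint ranges: [-2.98, 2.98], [-0.91, 2.08], [0.09, 2.57], [-1.24, 4.39], [0.2, 2.65], [-2.68, 2.68]. Speed limits (rad/s): [2.57, 2.57, 3.01, 3.14, 3.14, 3.14].

INTERFACE

Orientations are given as a unit quaternion [x, y, z, w].
In Python, from station import bot gives the robot as it stands. The module is installed in compiled form; this text tells all that it offers.
- The arm moves only by the tool step_arm, never from a script. Its argument "commands" is a list of rows, each a list of 3 entries, a list of its own where there are three numbers: the shift along the tool's x, y, z in mm, then the turn, a rotation vector about the tool's x, y, z in degrees, then the finger opening in mm, from 0 to 85.4. A call has 1 to 20 rows; each row is the pose to reach, as a shift and turn from the pose commanded when the call began, along the tool's axes at that moment; what a row does not reach only later rows make up. A row lasts 1/10 s, in which the tool goes at most 50 mm and 8.59 degrees, less where a joint would pass 70% of its speed; a pose out of reach is approached as far as the arm can. A call with a gripper value outside its range is refused whole. The fingers move at their own pace and stop on an object; "grip_force" is the grip in N (left out, the last holds). Time passes only in rows, so rows that repeat a pose let the fingers close. It gives the time, the measured TCP pose, the force, the opening and the grip force at its end, in the units of the state.
- bot.sense(): the state, without advancing time (a new reading comes with each control period).
- bot.grab_frame(name): name is "side" or "top" or "wrist"; returns a dict with "frame" (384x512x3 uint8, blue, green, red), "vertical_fov" (degrees; the focal length in pixels is half the picture's height over the tangent of half this angle, whatever the lens; pixels are square), "cx", "cy" (the principal point, pixels), "k1" (the pictures are not rectified: a ray, as slopes to the right and down, at radius r is drawn at 1 + k1 r^2 times it, then the intrinsics apply), "pose" (4x4, takes a point from camera to world coordinates). Camera axes: x right, y down, z forward; pixel columns grow to the right and rows downward; lengths in m; the calibration is good to about 2 mm. A picture is of the moment at which its call begins. There is no depth.
- bot.close_job(): hands the job in; it is judged then, once.
Trained networks look in a picture, given as the dict that the camera call returned (one of the last four; its "shot" number tells which), for a name from the list of things; names that differ only in an ending like _2 or _b are one class to them, and where a whole thing is asked for, a point or a joint stands for the part that bears it (a point fixed in the world has none). Each returns a list of dicts, best first, with "confidence" (0 to 1); they miss things now and then, are a little off and sometimes report something else, mostly with a low value. They report only what shows in the picture. A call takes as long as a camera call.
- bot.recognise(picture, thing): "position" ([row, column] in pixels, amid what is visible of it).
- bot.silhouettes(picture, thing): "mask" (384x512 bool, what is visible of it) and "position" ([row, column] in pixels, amid what is visible of it).
The state is a dict: "time": time; "qpos": joint angles; "dq": joint speeds; "joint_torque": joint torques, N m; "tool_pos": TCP position; "tcp_rot": TCP orientation; "ft_force": force on the tool from outside, world axes, zero at the start; "ft_torque": the same for the moment, N m; "gripper_width": opening from 0.0 (shut) to 1.0 (fully open); "grasp_force": force on a finger pad.
Only numpy, scipy, OpenCV 4.12 (cv2) and the standard library are available. Lean on these libraries where they do the work, as an engineer would, in place of code of your own. Each camera call takes 0.05 s, during which the arm holds its last target. There are 200 camera calls.

TASK

Bring the round brass tag under the stylus of the tag-marking station: unlock the rotary table by turning the small knob beside it until it clicks open, turn the table by its T-handle, click by click, until the round tag sits under the stylus, then turn the knob back until it clicks locked. Do not force the table while it is locked. All tags stay lying in their nests; do not bump the marking head, and leave the other things on the counter where they are.

Things in the scene. Friction and masses are not known exactly. Their poses are not given: they have to be found in the camera images.
- station: Grey base plate of the marking station, 250 x 445 x 15 mm, fixed on the counter; origin on the rotary table's axis, at counter height, x and y along the plate's sides (plate from y = -210 to +235 mm). On it: the round aluminium table of 252 mm diameter (top face 56 mm above the counter), the marking head at -y and the lock knob at +y.
- turret (a joint): Angle of the rotary table, rad, positive counter-clockwise seen from above, turns without end both ways, 0 at the start. It has six click positions, pi/3 (60 degrees) apart, at 0, +-1.047, +-2.094, ...; in each one a nest stands exactly under the stylus. Between clicks it is sprung towards the nearest one (break-out about 0.2 N m). The lock blocks it.
- handle (a point): Middle of the black T-handle bar on the table's axis: bar 66 mm long (along the point's x axis), 14 mm thick (y), 34 mm high, from 84 to 118 mm above the counter; this point is at its centre, 101 mm above the counter. It turns with the table. Six nests lie round the axis, at 30, 90, 150, 210, 270 and 330 degrees from the point's x axis.
- lock (a joint): Angle of the black lock knob, rad: 0 = locked (white pointer line towards the rotary table), 1.571 = open, a quarter turn counter-clockwise seen from above. It clicks over half-way (about 0.1 N m) and springs to whichever end is nearer. It starts locked. Its bolt can only enter when the table stands at a click position.
- knob (a point): Middle of the lock knob's grip bar, on the knob's axis: bar 46 mm long (along the point's y axis), 14 mm thick (x), 34 mm high, from 86 to 120 mm above the counter; this point is at its centre, 103 mm above the counter, 190 mm from the table's axis along the station's +y. It turns with the knob.
- work (a point): The work position: point on the rotary table's top face straight below the stylus tip, 56 mm above the counter, 90 mm from the table's axis along the station's -y. Fixed; its axes are the station's. The nests are at 90 mm radius: round rims 56 mm inside, 62 mm outside, 4.5 mm high. The nest by the lock is empty at the start.
- head: Marking head: steel post 50 x 35 mm with a short arm and a stylus, fixed at the station's -y side over the work position, reaching inward to 77 mm from the table's axis; its top is 130 mm above the counter, the stylus tip 72 mm. Origin as station.
- tag_round: Brass tag, 6 mm thick, about 80 g, lying flat in a nest of the rotary table; origin at the centre of its underside, z up; a round disc of 52 mm diameter. It starts one or two clicks to either side of the work position.
- tag_square: Brass tag, 6 mm thick, about 80 g, lying flat in a nest of the rotary table; origin at the centre of its underside, z up; a square of 36 x 36 mm.
- tag_cross: Brass tag, 6 mm thick, about 80 g, lying flat in a nest of the rotary table; origin at the centre of its underside, z up; a cross of two 50 x 14 mm bars.
- tag_bar: Brass tag, 6 mm thick, about 80 g, lying flat in a nest of the rotary table; origin at the centre of its underside, z up; a bar of 18 x 48 mm.
- tag_done: Brass tag, 6 mm thick, about 80 g, lying flat in a nest of the rotary table; origin at the centre of its underside, z up; a bar of 18 x 48 mm, already marked, under the stylus at the start.
- tray: bystander, to be left where it is: gilt tray 106 x 166 x 14 mm.
- marker_tray: bystander, to be left where it is: marker pen, 120 mm, lying in the tray.
- marker: bystander, to be left where it is: black marker pen, 130 mm, 14 mm thick, lying in front of the station.
- pen_cup: bystander, to be left where it is: clear square cup, 65 x 65 x 95 mm, with pens up to 150 mm high.
- covers: bystander, to be left where it is: stack of dark leather covers, 100 x 145 x 25 mm.
- foil_roll: bystander, to be left where it is: metal roll standing on end, 60 mm diameter, 36 mm high.
- scissors: bystander, to be left where it is: scissors, 130 mm long.
- card_box: bystander, to be left where it is: clear open box of cards, 65 x 95 x 40 mm.

How it is judged:
By the outcome, as a careful person would: the job done as asked, in the order asked, and still so for the second after the job is handed in, with the robot touching nothing.
It also fails if it takes over 72 s, if anything falls off the work surface, if the arm or the gripper's body presses on something with over 40 N, if the wrist force passes 120 N, or if a joint passes its speed limit or range.

## Working session

There is one attempt and no reset: what is moved stays moved. The work goes in short steps, Python scripts to look and compute and a tool call to move; the robot and the scene stay as the last step left them, time stands still between calls to the robot, and variables do not carry over. Pictures are saved under pics/ and viewed, at most 10 in all, crops included, and the job is handed in when it is done.

Besides the shell and the picture viewer there is one more tool, called after "Request:" as name([rows], argument=value, ...), one row to a line, values as JSON. step_arm: Moves the arm, as the interface text tells. Its arguments: {"type":"object","properties":{"commands":{"type":"array","items":{"type":"array"}},"grip_force":{"type":"number"}},"required":["commands"]}

```bash
mkdir -p pics
cat > h.py <<'E'
import numpy as np, cv2
from station import bot
def ray(p,rc):
    f=192/np.tan(np.radians(p["vertical_fov"]/2))
    d=np.array([(rc[1]-p["cx"])/f,(rc[0]-p["cy"])/f]);u=d.copy()
    for _ in range(20): u=d/(1+p["k1"]*(u@u))
    T=np.array(p["pose"]);return T[:3,3],T[:3,:3]@np.array([u[0],u[1],1])
def atz(p,rc,z):
    o,d=ray(p,rc);return o+d*(z-o[2])/d[2]
def proj(p,X):
    f=192/np.tan(np.radians(p["vertical_fov"]/2));T=np.array(p["pose"])
    c=T[:3,:3].T@(np.array(X)-T[:3,3]);u=c[:2]/c[2];u=u*(1+p["k1"]*(u@u))
    return np.array([u[1]*f+p["cy"],u[0]*f+p["cx"]])
def tri(obs):
    A=np.zeros((3,3));b=np.zeros(3)
    for p,rc in obs:
        o,d=ray(p,rc);d=d/np.linalg.norm(d);M=np.eye(3)-np.outer(d,d);A+=M;b+=M@o
    return np.linalg.solve(A,b)
E
python3 - <<'E'
from h import *
P={n:bot.grab_frame(n) for n in("side","top","wrist")}
for n,p in P.items():
    cv2.imwrite(f"pics/{n}0.png",p["frame"]); print(n,np.round(p["pose"],3).tolist(),p["vertical_fov"],p["k1"])
    for t in("station","turret","handle","knob","lock","head","tag_round","tag_square","tag_cross","tag_bar","tag_done"):
        r=bot.recognise(p,t)
        print(n,t,[(np.round(x["position"]).tolist(),round(x["confidence"],2),np.round(atz(p,x["position"],.06),3)[:2].tolist()) for x in r[:3]])
print(bot.sense())
cv2.imwrite("pics/a0.png",np.vstack([cv2.resize(P["top"]["frame"],(800,600))]))
E
```

```text
side [[0.992, -0.083, 0.093, 0.484], [-0.124, -0.603, 0.788, -0.801], [-0.009, -0.794, -0.608, 0.757], [0.0, 0.0, 0.0, 1.0]] 52.98074020246932 -0.09879954636191844
side station [([232.0, 240.0], 0.88, [0.521, -0.07])]
side turret [([209.0, 247.0], 0.7, [0.549, 0.018]), ([188.0, 310.0], 0.54, [0.746, 0.088])]
side handle [([208.0, 244.0], 0.78, [0.541, 0.023])]
side knob [([226.0, 240.0], 0.74, [0.524, -0.05]), ([162.0, 248.0], 0.53, [0.577, 0.252])]
side lock [([242.0, 172.0], 0.62, [0.345, -0.085]), ([164.0, 250.0], 0.49, [0.58, 0.242]), ([197.0, 270.0], 0.35, [0.621, 0.061])]
side head [([239.0, 235.0], 0.69, [0.506, -0.096])]
side tag_round [([188.0, 313.0], 0.69, [0.753, 0.085]), ([197.0, 271.0], 0.67, [0.623, 0.06])]
side tag_square [([228.0, 242.0], 0.54, [0.528, -0.059]), ([167.0, 301.0], 0.51, [0.741, 0.201]), ([210.0, 244.0], 0.29, [0.541, 0.013])]
side tag_cross [([195.0, 215.0], 0.59, [0.461, 0.093])]
side tag_bar []
side tag_done []
top [[-0.026, -0.996, 0.087, 0.495], [-1.0, 0.026, -0.005, 0.031], [0.003, -0.087, -0.996, 1.257], [0.0, 0.0, 0.0, 1.0]] 43.551727316650705 -
[... 1084 characters left out ...]
: array([ 1.12689264e+00,  2.20405939e-01,  1.52651045e+00,  4.93649876e-05,
        1.39472705e+00, -1.26072246e-01]), 'dq': array([ 1.24777753e-03, -2.84554801e-05,  1.40220019e-03, -1.27290038e-03,
        1.04704060e-03,  5.92761038e-04]), 'joint_torque': array([-1.51470496e-03, -4.96872997e+01, -3.89696252e+01, -5.71262281e-04,
        1.75866408e-03, -9.49197840e-06]), 'tool_pos': array([0.19528014, 0.59368841, 0.23129042]), 'tcp_rot': array([ 1.58251950e-01,  9.87398764e-01, -1.75350399e-05, -3.04592659e-05]), 'ft_force': array([-0.49609154, -0.59691116,  0.6929141 ]), 'ft_torque': array([-0.01882826, -0.04492057,  0.01757498]), 'grasp_force': 0.0, 'gripper_width': 1.0005182072659424}
```

View pics/a0.png

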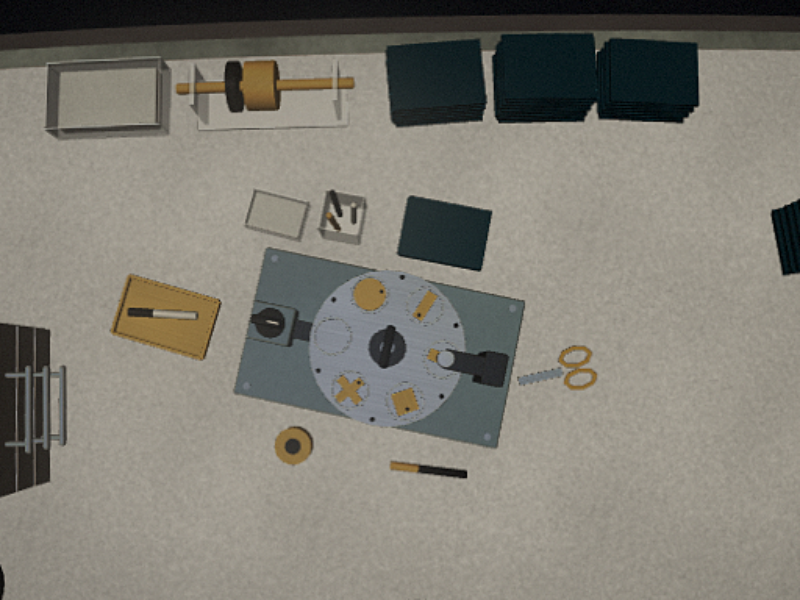

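View pics/side0.png

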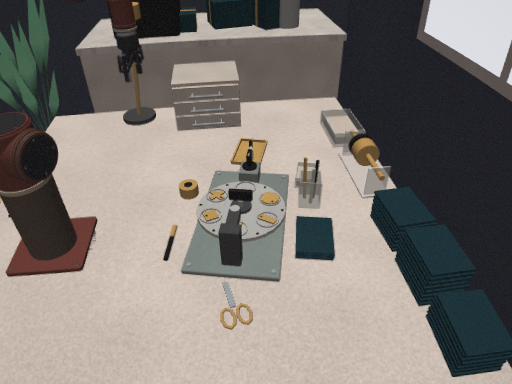

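The top view shows the table centre at about (387,347) in the 800x600 picture. The knob is at (270,322), the head and done tag at (447,358), and the round tag at (370,293). The round tag is two clicks counter-clockwise of the work position, so the table must turn -120°. The side view agrees: the round tag is at (270,198) and the head at (232,240). Next I'll move the wrist over the knob.

Request:
step_arm([
  [[-477,-235,-29],[0,0,84],70],
  [[-477,-235,-29],[0,0,84],70],
  [[-477,-235,-29],[0,0,84],70],
  [[-477,-235,-29],[0,0,84],70],
  [[-477,-235,-29],[0,0,84],70],
  [[-477,-235,-29],[0,0,84],70],
  [[-477,-235,-29],[0,0,84],70],
  [[-477,-235,-29],[0,0,84],70],
  [[-477,-235,-29],[0,0,84],70],
  [[-477,-235,-29],[0,0,84],70],
  [[-477,-235,-29],[0,0,84],70],
  [[-477,-235,-29],[0,0,84],70],
  [[-477,-235,-29],[0,0,84],70],
  [[-477,-235,-29],[0,0,84],70],
])

```text
time: 3.2
tool_pos: [0.5742, 0.2222, 0.2601]
tcp_rot: [0.778, 0.628, -0.0, -0.0]
ft_force: [-0.4, -0.3, -1.2]
gripper_width: 0.82
grasp_force: 0.0
```

```bash
cat > look.py <<'E'
from h import *
import sys,pickle
tag=sys.argv[1]; s=bot.sense(); print(s["time"],s["tool_pos"],s["tcp_rot"],s["ft_force"])
out={}
for n in sys.argv[2].split(","):
    p=bot.grab_frame(n); cv2.imwrite(f"pics/{n}{tag}.png",p["frame"]); o={}
    for t in sys.argv[3].split(","):
        for x in bot.silhouettes(p,t)[:2]:
            m=x["mask"].astype(np.uint8); r=cv2.minAreaRect(cv2.findNonZero(m)) if m.any() else None
            print(n,t,np.round(x["position"],1).tolist(),round(x["confidence"],2),int(m.sum()),np.round(atz(p,x["position"],.1),3)[:2].tolist(),np.round(cv2.boxPoints(r)).tolist() if r else 0)
            o.setdefault(t,(x["position"],x["mask"]))
    out[n]=(p,o)
pickle.dump(out,open(f"{tag}.pkl","wb"))
E
python3 look.py 1 wrist,top knob,handle,tag_round,turret,station
```

```text
3.2 [0.57424201 0.22217176 0.26011519] [ 7.78011231e-01  6.28250257e-01 -1.85465013e-04 -3.23692819e-04] [-0.42205941 -0.26928974 -1.2316176 ]
wrist knob [170.7, 258.3] 0.75 1242 [0.575, 0.227] [[233.0, 166.0], [265.0, 147.0], [288.0, 185.0], [256.0, 205.0]]
wrist handle [268.9, 259.2] 0.57 10880 [0.549, 0.1] [[183.0, 213.0], [332.0, 213.0], [332.0, 317.0], [183.0, 317.0]]
wrist tag_round [268.7, 311.6] 0.87 792 [0.615, 0.086] [[289.0, 256.0], [319.0, 249.0], [325.0, 279.0], [296.0, 286.0]]
wrist tag_round [271.2, 256.8] 0.2 10961 [0.545, 0.097] [[183.0, 316.0], [184.0, 212.0], [333.0, 214.0], [332.0, 318.0]]
wrist turret [271.4, 255.9] 0.6 10968 [0.544, 0.097] [[183.0, 213.0], [332.0, 213.0], [332.0, 317.0], [183.0, 317.0]]
wrist station [210.7, 256.0] 0.95 25714 [0.562, 0.18] [[171.0, 316.0], [174.0, 130.0], [346.0, 133.0], [343.0, 318.0]]
wrist station [143.3, 388.0] 0.58 3834 [0.725, 0.228] [[353.0, 173.0], [364.0, 102.0], [422.0, 112.0], [410.0, 183.0]]
top knob [204.5, 174.1] 0.58 282 [0.576, 0.211] [[164.0, 198.0], [182.0, 198.0], [182.0, 215.0], [164.0, 215.0]]
top handle [221.3, 250.0] 0.91 7102 [0.531, 0.029] [[192.0, 267.0], [203.0, 167.0], [302.0, 178.0], [291.0, 278.0]]
top handle [299.6, 272.9] 0.53 267 [0.343, -0.021] [[249.0, 300.0], [249.0, 294.0], [297.0, 300.0], [297.0, 306.0]]
top tag_round [185.3, 233.8] 0.68 359 [0.619, 0.065] [[225.0, 178.0], [246.0, 178.0], [246.0, 198.0], [225.0, 198.0]]
top tag_round [249.3, 222.7] 0.58 192 [0.466, 0.096] [[215.0, 256.0], [216.0, 241.0], [231.0, 242.0], [230.0, 257.0]]
top turret [218.9, 246.6] 0.57 6473 [0.537, 0.037] [[178.0, 222.0], [247.0, 153.0], [317.0, 223.0], [247.0, 292.0]]
top station [223.3, 248.5] 0.61 14927 [0.526, 0.032] [[150.0, 254.0], [170.0, 156.0], [337.0, 189.0], [317.0, 288.0]]
top station [186.0, 235.1] 0.53 360 [0.617, 0.062] [[226.0, 178.0], [246.0, 178.0], [246.0, 199.0], [226.0, 199.0]]
```

Run:
```python
import cv2
i=cv2.imread("pics/wrist1.png")[110:330,160:370];cv2.imwrite("pics/w1c.png",cv2.resize(i,(570,600),interpolation=cv2.INTER_CUBIC)) # scale 2.714,2.727
```

```text
(no output)
```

View pics/w1c.png

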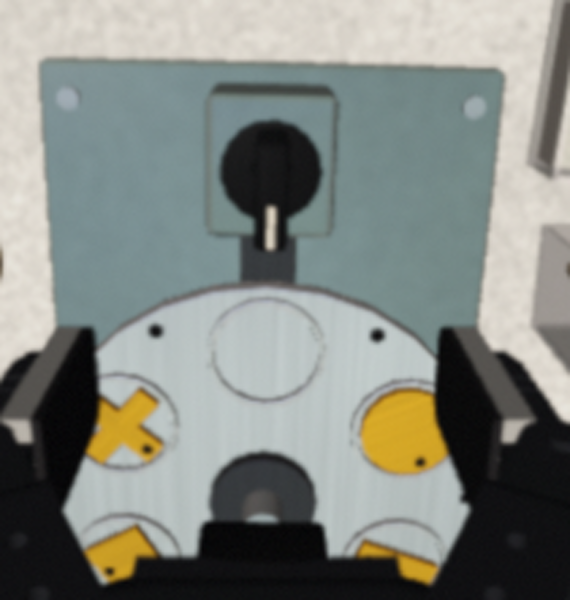

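The wrist crop shows the knob bar vertical at about crop x=272, y=133–250, with its pointer toward the table. The plate corners are at crop (42,60) and (502,70), and the round tag is on the right at (405,430). I'll fit the station pose from the plate corners and triangulate the knob and handle.

Run:
```python
from h import *
import pickle
from scipy.optimize import least_squares
D=pickle.load(open("1.pkl","rb"));w=D["wrist"][0];t=D["top"][0]
L=[(.125,.235),(-.125,.235),(.125,-.21),(-.125,-.21)]
# wrist: left image = -x side?
for p,z in((w,0),(t,0)): pass
cw=lambda x,y:(110+y/2.727,160+x/2.714); ct=lambda x,y:(y/1.5625,x/1.5625)
obs=[(t,ct(267,248),(.125,.235,.015)),(t,ct(524,301),(.125,-.21,.015)),(t,ct(496,447),(-.125,-.21,.015)),(t,ct(235,393),(-.125,.235,.015)),
(w,cw(42,60),(-.125,.235,.015)),(w,cw(502,70),(.125,.235,.015)),(w,cw(272,133),(0,.213,.12)),(w,cw(272,250),(0,.167,.12)),(w,cw(268,349),(0,.09,.058)),(t,ct(334,337),(0,.09,.058)),(t,ct(387,347),(0,0,.1))]
def W(v,X): c,s=np.cos(v[2]),np.sin(v[2]);return np.array([v[0]+c*X[0]-s*X[1],v[1]+s*X[0]+c*X[1],X[2]+(v[3] if len(v)>3 else 0)])
f=lambda v:np.concatenate([proj(p,W(v,X))-rc for p,rc,X in obs])
r=least_squares(f,[.534,.034,-.22],loss="soft_l1");v=r.x
print(v,np.degrees(v[2]));print(np.round(f(v).reshape(-1,2),1).tolist())
for n,X in(("knob",(0,.19,.103)),("handle",(0,0,.101)),("work",(0,-.09,.056))): print(n,W(v,X))
# knob height: bar far/near in wrist vs silhouettes in top
print("tri nest",tri([(w,cw(268,349)),(t,ct(334,337))]))
print("tri knob",tri([(w,cw(272,191)),(t,ct(268,322))]), tri([(w,D["wrist"][1]["knob"][0]),(t,(206,172))]))
```

```text
[ 0.5307197   0.03373008 -0.23336693] -13.370940097577593
[[-1.6, -0.9], [-0.7, 1.4], [0.8, 0.6], [-0.5, -1.5], [-1.4, -3.0], [-1.0, 2.5], [2.6, 0.2], [0.5, -0.8], [0.9, -0.9], [-1.2, -1.1], [-0.6, 0.2]]
knob [0.57465806 0.21857981 0.103     ]
handle [0.5307197  0.03373008 0.101     ]
work [ 0.5099068  -0.05383031  0.056     ]
tri nest [0.55059705 0.11868004 0.04967449]
tri knob [0.57350173 0.21653474 0.10184187] [0.57397572 0.22066193 0.07174902]
```

Request:
step_arm([
  [[-3.5,1,40],[0,0,1],50],
  [[-3.5,1,80],[0,0,1],50],
  [[-3.5,1,110],[0,0,1],50],
  [[-3.5,1,130],[0,0,1],50],
  [[-3.5,1,150],[0,0,1],50],
  [[-3.5,1,160],[0,0,1],50],
  [[-3.5,1,168],[0,0,1],50],
  [[-3.5,1,168],[0,0,1],50],
])

```text
time: 4.6
tool_pos: [0.5748, 0.2176, 0.0916]
tcp_rot: [0.784, 0.621, -0.001, -0.0]
ft_force: [-0.2, -1.0, -0.1]
gripper_width: 0.584
grasp_force: 0.0
```

```bash
python3 look.py 2 wrist,side knob
```

```text
4.6 [0.57482767 0.21764537 0.09159481] [ 7.83768783e-01  6.21052408e-01 -5.71438493e-04 -2.75670675e-04] [-0.22870496 -1.00151219 -0.12812298]
wrist knob [230.6, 257.4] 0.91 5114 [0.576, 0.227] [[200.0, 284.0], [235.0, 179.0], [303.0, 202.0], [267.0, 307.0]]
side knob [166.5, 246.2] 0.69 148 [0.562, 0.17] [[242.0, 168.0], [249.0, 150.0], [261.0, 154.0], [254.0, 172.0]]
side knob [231.5, 243.2] 0.32 8948 [0.526, -0.113] [[181.0, 273.0], [192.0, 145.0], [290.0, 153.0], [279.0, 281.0]]
```

View pics/wrist2.png

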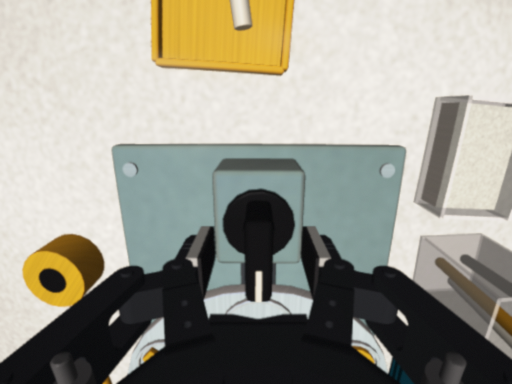

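The bar (columns 245–272, rows 190–300) sits centred between the fingers (212 and 304). I'll check its position along its length before closing.

Run:
```python
from h import *
import pickle
p=pickle.load(open("2.pkl","rb"))["wrist"][0]
for rc in((190,258),(301,258)): print(atz(p,rc,.12))
for z in (.092,.111): print(proj(p,(.5748,.2176,z)))
m=p["frame"][180:320,258].sum(1);print(m.tolist())
for rc in((144,113),(146,406)): print(atz(p,rc,.015))
```

```text
[0.58270752 0.25551252 0.12      ]
[0.56932499 0.19807918 0.12      ]
[239.65507443 259.55665333]
[256.80863976 259.75342782]
[456, 457, 457, 460, 457, 457, 459, 440, 360, 210, 85, 66, 103, 105, 90, 76, 72, 72, 73, 69, 54, 40, 34, 37, 34, 37, 30, 37, 33, 30, 29, 31, 36, 33, 29, 31, 34, 34, 32, 35, 39, 45, 53, 57, 56, 60, 62, 61, 65, 62, 63, 66, 65, 66, 62, 66, 68, 65, 64, 66, 61, 68, 64, 62, 63, 65, 62, 60, 64, 59, 64, 62, 65, 61, 62, 68, 63, 65, 65, 60, 65, 65, 62, 63, 65, 65, 62, 65, 63, 85, 220, 476, 663, 692, 694, 694, 692, 693, 692, 692, 692, 691, 693, 691, 692, 692, 691, 692, 692, 693, 692, 691, 692, 691, 692, 691, 691, 690, 691, 691, 692, 681, 645, 636, 638, 637, 636, 637, 638, 638, 640, 641, 637, 640, 638, 641, 636, 604, 447, 212]
[0.46810692 0.29018401 0.015     ]
[0.70308271 0.23375195 0.015     ]
```

Request:
step_arm([
  [[0,1,0],[0,0,0],5],
  [[0,1,0],[0,0,0],5],
  [[0,1,0],[0,0,0],5],
  [[0,1,0],[0,0,0],5],
  [[0,1,0],[0,0,0],5],
  [[0,1,0],[0,0,0],5],
  [[0,1,0],[0,0,0],5],
  [[0,1,0],[0,0,0],5],
], grip_force=40)

```text
time: 5.6
tool_pos: [0.5755, 0.2179, 0.093]
tcp_rot: [0.784, 0.621, -0.0, -0.001]
ft_force: [-4.5, 0.7, 5.7]
gripper_width: 0.158
grasp_force: 40.2
```

Request:
step_arm([
  [[0,-1,0],[0,0,-8],5],
  [[0,-1,0],[0,0,-16],5],
  [[0,-1,0],[0,0,-24],5],
  [[0,-1,0],[0,0,-32],5],
  [[0,-1,0],[0,0,-40],5],
])

```text
time: 6.1
tool_pos: [0.5748, 0.2181, 0.093]
tcp_rot: [0.522, 0.853, -0.0, -0.001]
ft_force: [-4.3, -0.0, 8.2]
gripper_width: 0.152
grasp_force: 43.2
```

Request:
step_arm([
  [[0,0,0],[0,0,-8],5],
  [[0,0,0],[0,0,-16],5],
  [[0,0,0],[0,0,-24],5],
  [[0,0,0],[0,0,-32],5],
  [[0,0,0],[0,0,-40],5],
  [[0,0,0],[0,0,-47],5],
  [[0,0,0],[0,0,-50],5],
  [[0,0,0],[0,0,-50],5],
])

```text
time: 6.9
tool_pos: [0.5743, 0.2176, 0.093]
tcp_rot: [0.114, 0.993, -0.0, -0.001]
ft_force: [-4.7, -1.2, 8.1]
gripper_width: 0.158
grasp_force: 43.3
```

```bash
python3 -c "
from h import *
s=bot.sense();print(s['ft_torque'],s['ft_force'],s['tool_pos'],s['tcp_rot'])"
```

```text
[-0.12400825  1.16600461  0.02424912] [-4.68078803 -1.19983072  8.06103928] [0.57433568 0.217625   0.09298044] [ 1.14216961e-01  9.93455262e-01 -3.38399229e-04 -1.00667894e-03]
```

Request:
step_arm([
  [[0,0,0],[0,0,0],50],
  [[0,0,0],[0,0,0],50],
  [[0,0,0],[0,0,0],50],
  [[0,0,-15],[0,0,0],50],
  [[0,0,-60],[0,0,0],50],
  [[0,0,-110],[0,0,0],50],
  [[0,-30,-150],[0,0,0],50],
  [[0,-80,-150],[0,0,0],50],
  [[0,-130,-150],[0,0,0],50],
  [[0,-170,-150],[0,0,0],50],
  [[0,-189,-150],[0,0,0],50],
  [[0,-189,-150],[0,0,0],50],
  [[0,-189,-150],[0,0,0],50],
])

```text
time: 8.2
tool_pos: [0.5324, 0.0338, 0.2434]
tcp_rot: [0.116, 0.993, 0.0, 0.001]
ft_force: [-0.4, 0.7, -0.2]
gripper_width: 0.583
grasp_force: 0.0
```

```bash
python3 look.py 3 wrist,side knob,handle
python3 - <<'E'
import cv2,numpy as np
a=cv2.imread("pics/wrist3.png");b=cv2.resize(cv2.imread("pics/side3.png")[130:290,160:320],(288,288),interpolation=cv2.INTER_CUBIC);b=cv2.copyMakeBorder(b,0,96,0,0,0)
cv2.imwrite("pics/c3.png",np.hstack([a,b]))
E
```

```text
8.2 [0.53239753 0.03379068 0.24336618] [1.15601306e-01 9.93295369e-01 3.03521417e-04 7.44916179e-04] [-0.3528229   0.71350398 -0.15968717]
wrist knob [104.8, 292.3] 0.66 1027 [0.465, 0.086] [[276.0, 84.0], [313.0, 83.0], [314.0, 123.0], [277.0, 124.0]]
wrist knob [16.8, 352.5] 0.62 2027 [0.397, 0.159] [[324.0, 43.0], [324.0, 0.0], [381.0, 0.0], [381.0, 43.0]]
wrist handle [155.2, 260.1] 0.77 25099 [0.508, 0.043] [[139.0, 87.0], [328.0, 40.0], [375.0, 230.0], [186.0, 277.0]]
side knob [161.9, 249.9] 0.55 250 [0.576, 0.193] [[242.0, 169.0], [242.0, 152.0], [257.0, 152.0], [257.0, 169.0]]
side handle [207.0, 244.7] 0.94 3118 [0.539, -0.02] [[192.0, 234.0], [200.0, 174.0], [288.0, 187.0], [280.0, 246.0]]
```

View pics/c3.png

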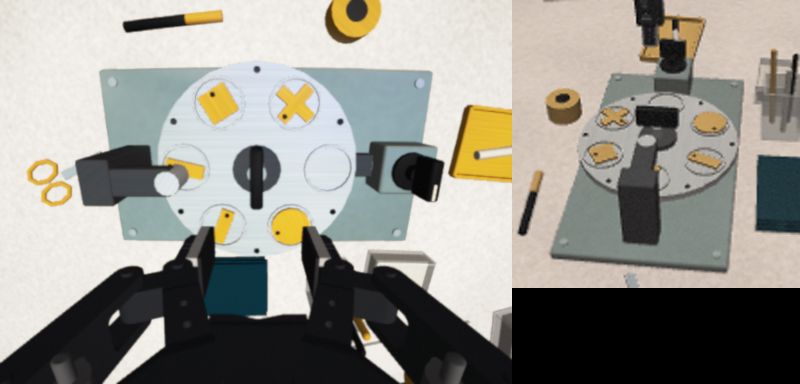

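The wrist picture shows the knob bar at (430,180) vertical, with its white end downward, so it's a quarter turn CCW and open. The handle bar is at column 256, rows 148–208. The round tag is at (292,225) and the done tag is still at (185,168).

Run:
```python
from h import *
import pickle
D=pickle.load(open("3.pkl","rb"));p=D["wrist"][0];f=p["frame"].astype(int).sum(2)
print(f[190,245:270].tolist());print(f[140:216,256].tolist())
for rc in((148,256.5),(208,256.5),(178,256.5)): print(rc,atz(p,rc,.118))
for c in((160,256.5),(200,256.5)): print(atz(p,c,.118))
# height: triangulate handle bar with top view 1 (bar 800px centre 387,347)
t=pickle.load(open("1.pkl","rb"))["top"][0]
print("tri",tri([(p,(178,256.5)),(t,(347/1.5625,387/1.5625))]),tri([(p,(178,256.5)),(D["side"][0],(130+117/1.8,160+(657-512)/1.8))]))
print("tcp proj",proj(p,(.5324,.0338,.118)))
```

```text
[532, 442, 351, 279, 202, 131, 81, 75, 81, 88, 93, 95, 99, 96, 95, 87, 84, 111, 191, 266, 335, 400, 444, 536, 604]
[682, 683, 681, 656, 534, 310, 123, 59, 58, 68, 78, 80, 94, 97, 100, 108, 106, 109, 106, 108, 106, 106, 111, 108, 112, 111, 110, 110, 108, 108, 109, 109, 108, 108, 108, 109, 107, 105, 110, 106, 106, 107, 105, 104, 101, 104, 100, 97, 97, 97, 95, 96, 93, 94, 90, 88, 86, 87, 84, 84, 80, 83, 83, 77, 79, 80, 77, 76, 156, 386, 595, 670, 677, 674, 670, 669]
(148, 256.5) [0.49678597 0.04128723 0.118     ]
(208, 256.5) [0.55871338 0.0266798  0.118     ]
(178, 256.5) [0.52674736 0.03422101 0.118     ]
[0.50855082 0.03851281 0.118     ]
[0.54997355 0.02874186 0.118     ]
tri [0.52882099 0.03392185 0.10992131] [0.53213246 0.03313431 0.09927948]
tcp proj [183.25945118 257.36059427]
```

Request:
step_arm([
  [[3,-0.5,40],[0,0,0],50],
  [[3,-0.5,80],[0,0,0],50],
  [[3,-0.5,110],[0,0,0],50],
  [[3,-0.5,130],[0,0,0],50],
  [[3,-0.5,145],[0,0,0],50],
  [[3,-0.5,152],[0,0,0],50],
  [[3,-0.5,152],[0,0,0],5],
  [[3,-0.5,152],[0,0,0],5],
  [[3,-0.5,152],[0,0,0],5],
  [[3,-0.5,152],[0,0,0],5],
  [[3,-0.5,152],[0,0,0],5],
  [[3,-0.5,152],[0,0,0],5],
  [[3,-0.5,152],[0,0,0],5],
  [[3,-0.5,152],[0,0,0],5],
], grip_force=40)

```text
time: 9.9
tool_pos: [0.5298, 0.0328, 0.0918]
tcp_rot: [0.115, 0.993, -0.001, 0.001]
ft_force: [-1.8, -5.1, 0.8]
gripper_width: 0.153
grasp_force: 39.9
```

Request:
step_arm([
  [[0,-0.5,0],[0,0,5],5],
  [[0,-0.5,0],[0,0,10],5],
  [[0,-0.5,0],[0,0,15],5],
  [[0,-0.5,0],[0,0,20],5],
  [[0,-0.5,0],[0,0,25],5],
  [[0,-0.5,0],[0,0,30],5],
  [[0,-0.5,0],[0,0,35],5],
  [[0,-0.5,0],[0,0,40],5],
  [[0,-0.5,0],[0,0,45],5],
  [[0,-0.5,0],[0,0,50],5],
  [[0,-0.5,0],[0,0,55],5],
  [[0,-0.5,0],[0,0,60],5],
  [[0,-0.5,0],[0,0,60],5],
  [[0,-0.5,0],[0,0,60],5],
  [[0,-0.5,0],[0,0,60],5],
])

```text
time: 11.4
tool_pos: [0.5306, 0.0336, 0.0918]
tcp_rot: [0.596, 0.803, 0.001, 0.001]
ft_force: [4.2, 2.9, 1.9]
gripper_width: 0.158
grasp_force: 40.1
```

```bash
python3 look.py 4 top tag_round; python3 -c "
from h import *
s=bot.sense();print(s['ft_torque'],s['ft_force'],s['tool_pos'],s['tcp_rot'],s['qpos'])"
```

```text
11.4 [0.53057491 0.03361139 0.09175201] [0.59563231 0.80325489 0.00122873 0.00149277] [4.18693171 2.88926589 1.91374304]
top tag_round [136.8, 219.9] 0.23 862 [0.739, 0.097] [[202.0, 151.0], [207.0, 120.0], [235.0, 125.0], [230.0, 156.0]]
[ 0.20038608 -0.65616522 -0.15275202] [4.97178558 1.97033141 1.83417516] [0.53059201 0.03359576 0.09176525] [0.59565378 0.80323894 0.00122246 0.0015086 ] [-8.54669548e-02  1.43100622e-01  1.89353856e+00  5.57615948e-04
  1.10110205e+00 -3.80353240e-01]
```

Request:
step_arm([
  [[0,0,0],[0,0,5],5],
  [[0,0,0],[0,0,10],5],
  [[0,0,0],[0,0,15],5],
  [[0,0,0],[0,0,20],5],
  [[0,0,0],[0,0,25],5],
  [[0,0,0],[0,0,30],5],
  [[0,0,0],[0,0,35],5],
  [[0,0,0],[0,0,40],5],
  [[0,0,0],[0,0,45],5],
  [[0,0,0],[0,0,50],5],
  [[0,0,0],[0,0,55],5],
  [[0,0,0],[0,0,60],5],
  [[0,0,0],[0,0,60],5],
  [[0,0,0],[0,0,60],5],
  [[0,0,0],[0,0,60],5],
])

```text
time: 13.0
tool_pos: [0.5318, 0.0333, 0.0918]
tcp_rot: [0.917, 0.398, 0.003, 0.001]
ft_force: [10.6, 1.4, -3.6]
gripper_width: 0.156
grasp_force: 39.5
```

```bash
python3 -c "
from h import *
s=bot.sense();print(s['ft_torque'],s['ft_force'],s['tool_pos'],s['tcp_rot'],s['qpos'])"
```

```text
[ 0.04805044 -1.2173956  -0.12868269] [10.62384193  1.3679096  -3.57277119] [0.53178029 0.03329921 0.09177665] [0.91747868 0.39777155 0.00293977 0.00142038] [-8.57050128e-02  1.43762576e-01  1.89277839e+00  3.27722170e-04
  1.09852837e+00  6.66765174e-01]
```

Request:
step_arm([
  [[0,0,0],[0,0,0],50],
  [[0,0,0],[0,0,0],50],
  [[0,0,0],[0,0,0],50],
  [[0,0,-20],[0,0,0],50],
  [[0,0,-65],[0,0,0],50],
  [[0,0,-110],[0,0,0],50],
  [[0,0,-150],[0,0,-8],50],
  [[30,-17,-150],[0,0,-16],50],
  [[60,-35,-150],[0,0,-24],50],
  [[100,-58,-150],[0,0,-32],50],
  [[130,-75,-150],[0,0,-40],50],
  [[164,-95,-150],[0,0,-48],50],
  [[164,-95,-150],[0,0,-56],50],
  [[164,-95,-150],[0,0,-64],50],
  [[164,-95,-150],[0,0,-72],50],
  [[164,-95,-150],[0,0,-80],50],
  [[164,-95,-150],[0,0,-88],50],
  [[164,-95,-150],[0,0,-96],50],
  [[164,-95,-150],[0,0,-104],50],
  [[164,-95,-150],[0,0,-112],50],
])

```text
time: 15.0
tool_pos: [0.5715, 0.2179, 0.24]
tcp_rot: [0.181, 0.983, -0.0, -0.001]
ft_force: [-0.2, -0.2, 0.7]
gripper_width: 0.586
grasp_force: 0.0
```

Request:
step_arm([
  [[0,0,0],[0,0,-8],50],
  [[0,0,0],[0,0,-8],50],
])

```text
time: 15.2
tool_pos: [0.5715, 0.2179, 0.24]
tcp_rot: [0.114, 0.993, -0.0, -0.001]
ft_force: [0.8, 1.2, -0.2]
gripper_width: 0.583
grasp_force: 0.0
```

```bash
python3 look.py 5 wrist,top,side knob,tag_round
python3 - <<'E'
import cv2,numpy as np
a=cv2.imread("pics/wrist5.png");g=lambda i:cv2.resize(i,(288,192),interpolation=cv2.INTER_CUBIC)
b=np.vstack([g(cv2.imread("pics/top5.png")[150:290,145:355]),g(cv2.imread("pics/side5.png")[150:290,145:355])])
cv2.imwrite("pics/c5.png",np.hstack([a,b]))
E
```

```text
15.2 [0.57149138 0.21790783 0.23997857] [ 1.14207072e-01  9.93456804e-01 -2.52096553e-04 -5.09702437e-04] [ 0.80924555  1.17695365 -0.15932441]
wrist knob [176.4, 12.0] 0.71 1172 [0.503, -0.055] [[-0.0, 149.0], [34.0, 149.0], [34.0, 200.0], [0.0, 200.0]]
wrist knob [176.1, 257.5] 0.67 1417 [0.567, 0.219] [[231.0, 168.0], [265.0, 148.0], [290.0, 190.0], [256.0, 210.0]]
wrist tag_round [170.0, 44.9] 0.93 999 [0.506, -0.011] [[18.0, 160.0], [48.0, 146.0], [66.0, 184.0], [37.0, 198.0]]
top knob [148.7, 283.5] 0.7 2214 [0.706, -0.058] [[252.0, 163.0], [260.0, 124.0], [315.0, 134.0], [308.0, 174.0]]
top knob [216.3, 175.4] 0.57 33 [0.548, 0.208] [[171.0, 196.0], [177.0, 196.0], [177.0, 215.0], [171.0, 215.0]]
top tag_round [227.1, 278.7] 0.65 175 [0.515, -0.04] [[271.0, 238.0], [274.0, 218.0], [289.0, 220.0], [287.0, 240.0]]
side knob [158.8, 248.8] 0.62 265 [0.574, 0.211] [[242.0, 152.0], [256.0, 152.0], [256.0, 170.0], [242.0, 170.0]]
side tag_round [222.9, 241.6] 0.52 36 [0.525, -0.081] [[239.0, 223.0], [243.0, 222.0], [246.0, 230.0], [242.0, 232.0]]
```

View pics/c5.png

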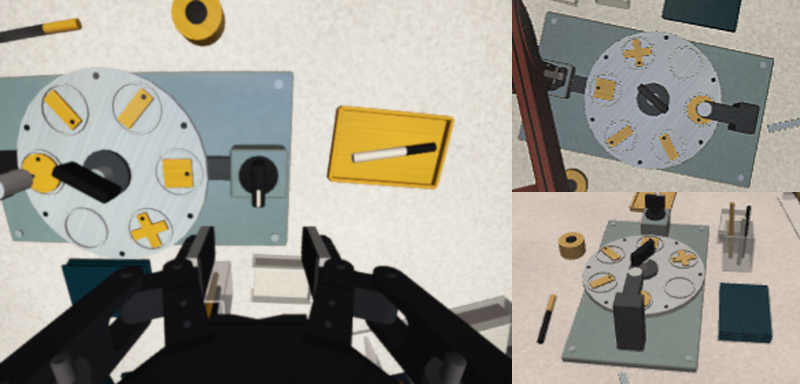

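The round tag is under the stylus, at (42,172) in the wrist part and (700,108) in the top part. The square tag's nest faces the lock. The knob bar is at (259,185), still open. I'll grasp it and turn it back.

Request:
step_arm([
  [[-3,0.5,40],[0,0,0],50],
  [[-3,0.5,80],[0,0,0],50],
  [[-3,0.5,110],[0,0,0],50],
  [[-3,0.5,130],[0,0,0],50],
  [[-3,0.5,140],[0,0,0],50],
  [[-3,0.5,147],[0,0,0],50],
  [[-3,0.5,147],[0,0,0],5],
  [[-3,0.5,147],[0,0,0],5],
  [[-3,0.5,147],[0,0,0],5],
  [[-3,0.5,147],[0,0,0],5],
  [[-3,0.5,147],[0,0,0],5],
  [[-3,0.5,147],[0,0,0],5],
  [[-3,0.5,147],[0,0,0],5],
  [[-3,0.5,147],[0,0,0],5],
])

```text
time: 17.05
tool_pos: [0.5758, 0.2174, 0.095]
tcp_rot: [0.115, 0.993, -0.0, 0.001]
ft_force: [-2.7, -4.3, 6.0]
gripper_width: 0.155
grasp_force: 41.1
```

Request:
step_arm([
  [[0,0,0],[0,0,8],5],
  [[0,0,0],[0,0,16],5],
  [[0,0,0],[0,0,24],5],
  [[0,0,0],[0,0,32],5],
  [[0,0,0],[0,0,40],5],
  [[0,0,0],[0,0,48],5],
  [[0,0,0],[0,0,56],5],
  [[0,0,0],[0,0,64],5],
  [[0,0,0],[0,0,72],5],
  [[0,0,0],[0,0,80],5],
  [[0,0,0],[0,0,86],5],
  [[0,0,0],[0,0,90],5],
  [[0,0,0],[0,0,90],5],
])

```text
time: 18.35
tool_pos: [0.575, 0.2167, 0.095]
tcp_rot: [0.784, 0.62, -0.001, 0.001]
ft_force: [-5.2, -7.1, 9.4]
gripper_width: 0.156
grasp_force: 41.6
```

```bash
python3 -c "
from h import *
s=bot.sense();print(s['ft_torque'],s['ft_force'],s['tool_pos'],s['tcp_rot'],s['qpos'])"
```

```text
[-1.39550741  0.97647996  0.00960987] [-5.15951913 -7.10746403  9.35894799] [0.57504805 0.21666572 0.09495688] [ 7.84374343e-01  6.20286893e-01 -6.62296864e-04  7.89075042e-04] [ 0.23316122  0.32543992  1.66757772 -0.00218093  1.1491102   0.46663307]
```

Release, lift, and look.

Request:
step_arm([
  [[0,0,0],[0,0,0],50],
  [[0,0,0],[0,0,0],50],
  [[0,0,0],[0,0,0],50],
  [[0,0,-15],[0,0,0],50],
  [[0,0,-60],[0,0,0],50],
  [[0,0,-110],[0,0,0],50],
  [[0,0,-160],[0,0,0],50],
  [[60,0,-190],[0,0,0],50],
  [[60,0,-190],[0,0,0],50],
  [[60,0,-190],[0,0,0],50],
])

```text
time: 19.35
tool_pos: [0.5896, 0.2787, 0.2869]
tcp_rot: [0.783, 0.622, 0.003, 0.001]
ft_force: [-0.3, -0.6, 0.7]
gripper_width: 0.582
grasp_force: 0.0
```

```bash
python3 look.py 6 wrist,top,side knob,tag_round
python3 - <<'E'
import cv2,numpy as np
a=cv2.imread("pics/wrist6.png");g=lambda i:cv2.resize(i,(288,192),interpolation=cv2.INTER_CUBIC)
b=np.vstack([g(cv2.imread("pics/top6.png")[150:290,145:355]),g(cv2.imread("pics/side6.png")[150:290,145:355])])
cv2.imwrite("pics/c6.png",np.hstack([a,b]))
E
```

```text
19.35 [0.58963195 0.27869987 0.2869022 ] [7.82950337e-01 6.22078088e-01 2.68440948e-03 6.45174188e-04] [-0.34016536 -0.63555323  0.66839834]
wrist knob [207.3, 257.4] 0.64 971 [0.578, 0.231] [[236.0, 200.0], [265.0, 187.0], [283.0, 227.0], [254.0, 241.0]]
wrist tag_round [283.4, 259.4] 0.34 5465 [0.554, 0.117] [[204.0, 317.0], [204.0, 242.0], [311.0, 242.0], [311.0, 317.0]]
top knob [206.3, 177.7] 0.56 334 [0.572, 0.202] [[160.0, 202.0], [176.0, 192.0], [187.0, 209.0], [170.0, 219.0]]
top knob [212.6, 212.5] 0.46 222 [0.554, 0.118] [[205.0, 207.0], [220.0, 207.0], [220.0, 222.0], [205.0, 222.0]]
top tag_round [224.8, 276.5] 0.6 149 [0.521, -0.035] [[273.0, 220.0], [288.0, 220.0], [288.0, 238.0], [273.0, 238.0]]
side knob [162.1, 250.9] 0.73 196 [0.579, 0.192] [[241.0, 168.0], [248.0, 148.0], [261.0, 153.0], [254.0, 173.0]]
side tag_round [226.0, 240.8] 0.57 26 [0.522, -0.092] [[240.0, 223.0], [243.0, 222.0], [245.0, 230.0], [242.0, 231.0]]
```

View pics/c6.png

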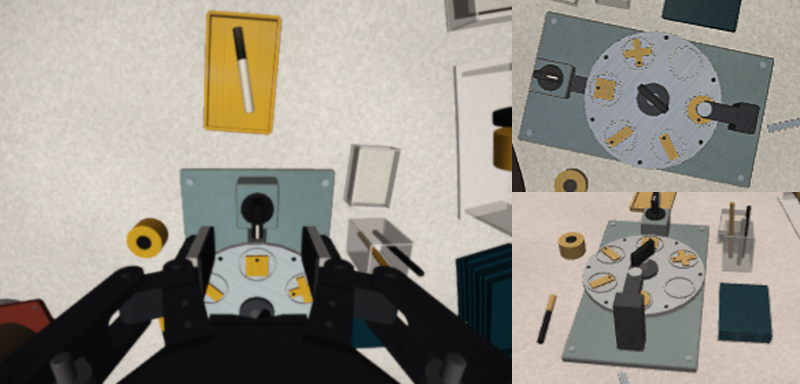

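The white pointer at (258,232) points at the table again, so the knob is locked. The round tag is under the stylus, at (700,108) in the top part, all tags are in their nests, and nothing else has moved. Handing in.

```bash
python3 -c "
from station import bot
print(bot.close_job())"
```

```text
the job is handed in; nothing more can be done
None
```

The round tag is under the stylus after two clicks clockwise, the knob is turned back to locked, and the job is handed in at about 19.5 s; the final pictures show every tag in its nest and nothing else moved.

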